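# Pack the tablet stand into its kit tray at the end of a test session

### The job

Pack away the little telescopic tablet stand: lift it into the empty square pocket of the grey kit tray, set it down gently on its foot and let go, still drawn out. There push the thin upper tube fully home first, then squeeze both blue paddles of the collar, slide the wide tube down until it is fully home in the lowest notch, and let go so that the latch snaps in. Do not knock the stand over or disturb the other things on the table.

Things in the scene. Friction and masses are not known exactly. Their poses are not given: they have to be found in the camera images.
- stand: Telescopic desk stand, loose, 0.56 kg, upright and drawn out. Steel foot disc 100 mm across, 12 thick; barrel 28 across, top 112 above the underside. From it comes the wide tube (21 across) with a collar on top, from that the thin tube (14 across) with a puck on top. Origin: centre of the underside; z up; the paddles face +y and -y. Lifted by the puck, the thin tube first draws out to its stop.
- puck (a point): Centre of the mount puck on the thin tube's top end, on the axis of the tubes: black disc 36 mm across, 16 mm tall, flat top 8 mm above this point; below it only a neck 18 mm across and the thin tube. With both tubes home it is 150 mm above the underside of the foot; the draw of both tubes adds to that.
- collar (a point): Centre of the collar on the wide tube's top end, on the axis, midway between the two blue paddles at the height to squeeze. Black core 31 mm across, 24 mm tall. Paddles 24 mm wide, 22 mm tall, 54 mm over their outer faces at rest. With the thin tube home the puck's top is 32 mm above this point; with the wide tube home this point is 126 mm above the underside.
- thin_tube (a joint): How far the thin tube is drawn out of the wide tube, in m: 0 fully home (puck's neck down on the collar), 0.050 at its stop. Held by friction only, about 3.5 N; push the puck straight down.
- wide_tube (a joint): Draw of the wide tube out of the barrel, m: 0 fully home, 0.055 fully out. Two spring pins latch it in notches at 0, 0.028 and 0.055 (1.5 mm play); it starts in the uppermost. A push alone does not move it: it slides (about 2 N friction) only while both paddles are squeezed fully in, and latches when they are let go at a notch.
- paddle_l (a joint): Paddle on the stand's +y side: 0 out (latched), 0.0055 m squeezed fully in, where its pin is clear. Spring: 2.5 N at rest to 5.3 N fully in. Stays partly in when its pin is not at a notch.
- paddle_r (a joint): The same for the paddle on the stand's -y side.
- tray: Grey open kit tray, fixed, 300 mm (x) by 225 mm (y), rim 36 mm high, on the left or the right of the table. Origin: centre of its underside. The half at +x holds a black tablet; the half at -x is divided into the empty square pocket with a pale foam floor (towards -y) and a narrow bay with a charger (towards +y).
- pocket (a point): Centre of the floor of the tray's empty pocket, 6 mm above the table; axes as the tray. The pocket is 139 mm (x) by 137 mm (y) inside; its outer walls rise 30 mm above this floor, the dividers 27 mm.
- tube_rack: White foam rack, 260 x 190 mm, with standing blue-capped sample tubes, 116 mm high over all, fixed to the table. Origin: centre of its underside. To be left alone.
- marker: Loose marker pen, 135 mm long, 17 mm thick, lying along its x. To be left alone.
- cassette: Loose white test cassette, 70 x 21 x 6 mm. To be left alone.
- buffer: Loose small white bottle with a blue cap, 28 mm across, 62 mm tall. To be left alone.
- tube_holder: Loose white foam cube, 50 mm, with one capped tube standing in it, 116 mm tall. To be left alone.
- timer: Loose white timer, 45 x 65 x 20 mm. To be left alone.
- sanitizer: Loose pump bottle, 60 mm across, 157 mm tall. To be left alone.
Mind the look-alikes: they are no part of the job. Leave any orange look-alike of the stand alone.

How it is judged:
On the way, in this order (a step that is already met when the one before it is completed fails the run):
1. the stand stands upright in the tray's empty pocket, let go, both tubes still drawn out (thin tube 8 mm or more, wide tube 45 mm or more) (x of stand in the frame of pocket between -0.03 and 0.03 m and y of stand in the frame of pocket between -0.03 and 0.03 m and z of stand in the frame of pocket between -0.004 and 0.005 m and angle between stand's own z axis and vertical below 0.08 rad and value of joint wide_tube above 0.045 m and value of joint thin_tube above 0.008 m and contact force between the fingers and stand below 0.2 N and linear speed of stand below 0.02 m/s), for 0.2 s.
2. the thin tube is home (within 3 mm) while the wide tube is still drawn out (45 mm or more) (x of stand in the frame of pocket between -0.03 and 0.03 m and y of stand in the frame of pocket between -0.03 and 0.03 m and z of stand in the frame of pocket between -0.004 and 0.005 m and angle between stand's own z axis and vertical below 0.08 rad and value of joint thin_tube below 0.003 m and value of joint wide_tube above 0.045 m), for 0.2 s.
3. then the wide tube is home (within 3 mm), the thin tube still home (x of stand in the frame of pocket between -0.03 and 0.03 m and y of stand in the frame of pocket between -0.03 and 0.03 m and z of stand in the frame of pocket between -0.004 and 0.005 m and angle between stand's own z axis and vertical below 0.08 rad and value of joint each of thin_tube, wide_tube below 0.003 m), for 0.2 s.
At the end, for the whole second after the job is handed in: Stand upright (0.08 rad), at rest on the pocket floor (underside within 5 mm, centre within 30 mm of the pocket centre along each side); thin and wide tube both home within 3 mm; both paddles out to within 2 mm, so latched in the lowest notch (all of step 3 and value of joint each of paddle_l, paddle_r below 0.002 m and linear speed of stand below 0.02 m/s); the robot touches nothing.
It fails at once if the stand is tipped by more than 0.5 rad (angle between stand's own z axis and vertical above 0.5 rad).
It fails at once if the stand is dropped (falls faster than 0.5 m/s with the fingers off it, a drop of more than about 13 mm) (linear speed of stand above 0.5 m/s and contact force between the fingers and stand below 0.1 N).
It fails at once if another loose thing on the table is moved by more than 30 mm (distance of any of marker, cassette, buffer, tube_holder, timer, sanitizer from where it was at the start of the episode above 0.03 m).
It also fails if it takes over 58 s, if anything falls off the work surface, if the arm or the gripper's body presses on something with over 40 N, if the wrist force passes 120 N, or if a joint passes its speed limit or range.

### The arm

A 6-joint arm with a two-finger parallel gripper is mounted at the origin on the work surface. World frame = base frame: x ahead of the robot, y to its left, z up, the work surface at z = 0. Lengths are in m, angles in rad, forces in N, time in s.
With the tool pointing down it reaches from about 0.35 to 0.775 m from the base axis. Payload 7.3 kg.
Tool frame: the origin (TCP) lies at the very end of the fingers, on their centre line; the grasp point (between the pads) lies 19 mm behind it (robot.hold_point_z is the distance from the TCP to the grasp point, in m); x points along the fingers, z is the direction in which the jaws open and shut, and the axes are right-handed (so a half turn about x gives the same grasp; the last joint's range is limited). The gripper opens to 92 mm and grips with 3 to 60 N. Pads are 19 mm wide; open, the fingers measure 130 mm over their backs; the gripper's body (75 mm by 190 mm) begins 47 mm behind the grasp point.
Start: joints at [-1.394, 0.342, 1.524, -0, 1.275, -0.146], TCP at [0.167, -0.498, 0.227] pointing down, gripper open.
Joint ranges: [-2.53, 2.53], [-0.77, 2.02], [0.04, 2.7], [-1, 4.14], [0.28, 2.66], [-3.11, 3.11]. Speed limits (rad/s): [2.57, 2.57, 3.14, 3.14, 3.14, 3.14].

### API

Orientations are given as a unit quaternion [w, x, y, z].
In Python, from workcell import robot gives the robot as it stands. The module is installed in compiled form; this text tells all that it offers. Calls block until the motion is done:
- robot.goto(position, orientation): joint-space move of the TCP to a pose.
- robot.move_linear(position, ori=None, feed=0.15, f_stop=None): straight line of the TCP; ori=None keeps the orientation; feed is the mean speed in m/s. With f_stop (N) it stops when the force on the tool has changed by that much, and returns True; else False.
- robot.move_j(angles): joint-space move.
- robot.gripper_to(opening, effort=None): opening from 0.0 (shut) to 1.0 (fully open); effort is the grip in N (None keeps the last); returns when the fingers have stopped.
- robot.pause(seconds).
- robot.ik(position, orientation): joint angles nearest the present ones, or None.
- robot.capture(name): name is "side" or "top"; returns (picture, depth): 480x640x3 uint8, red, green, blue; 480x640 float32, m along the optical axis (not along the pixel's ray), 0 where there is no reading.
- robot.calibration(name): a dict with "fx", "fy", "cx", "cy" (pixels), "pose" (4x4, takes a point from camera to world coordinates). Camera axes: x right, y up, looking along -z (the intrinsics and any distortion apply to the point x, -y, -z); pixel columns grow to the right and rows downward; lengths in m; the calibration is good to about 2 mm. A picture is of the moment at which its call begins. calibration takes no time and is no camera call.
A pose or a line that the arm cannot do raises robot.IKError and nothing moves.
- robot.hand_in(): hands the job in, once; it reports no verdict.
Readings, each from a call of its own:
- robot.read_time(): time.
- robot.read_joints(): joint angles.
- robot.read_qvel(): joint speeds.
- robot.read_joint_efforts(): joint torques, N m.
- robot.read_tcp_pos(): TCP position.
- robot.read_tool_rot(): TCP orientation.
- robot.read_force(): force on the tool from outside, world axes, zero at the start.
- robot.read_torque(): the same for the moment, N m.
- robot.read_gripper_width(): opening from 0.0 (shut) to 1.0 (fully open).
Only numpy, scipy, OpenCV 4.12 (cv2) and the standard library are available. Lean on these libraries where they do the work, as an engineer would, in place of code of your own. Each camera call takes 0.05 s, during which the arm holds its last target.

## Working session

There is one attempt and no reset: what is moved stays moved. The work goes in short steps, each a Python script; the robot and the scene stay as the last script left them, time stands still between calls to the robot, and variables do not carry over. Pictures are saved under pics/ and viewed, and the job is handed in when it is done.

```bash
mkdir -p pics; cat > h.py <<'E'
import numpy as np, cv2
from workcell import robot
def snap(n,tag):
    im,d=robot.capture(n); cv2.imwrite(f'pics/{tag}.png',im[:,:,::-1]); np.save(f'{tag}.npy',d); np.save(f'{tag}_im.npy',im); return im,d
def p2w(n,u,v,d):
    c=robot.calibration(n); x=(u-c['cx'])/c['fx']*d; y=(v-c['cy'])/c['fy']*d
    return (np.array(c['pose'])@np.array([x,-y,-d,1]))[:3]
def cloud(n,d):
    c=robot.calibration(n); v,u=np.mgrid[0:480,0:640]
    P=np.stack([(u-c['cx'])/c['fx']*d,-(v-c['cy'])/c['fy']*d,-d,np.ones_like(d)],-1)@np.array(c['pose']).T
    P=P[...,:3]; P[d<=0]=np.nan; return P
E
python3 - <<'E'
from h import *
for n in('side','top'):
    snap(n,n+'0'); c=robot.calibration(n); print({k:np.round(v,3).tolist() for k,v in c.items()})
print(robot.read_time(),robot.read_tool_rot(),robot.read_force(),robot.hold_point_z)
E
```

```text
{'fx': 483.757, 'fy': 483.757, 'cx': 315.111, 'cy': 241.2, 'pose': [[0.987, 0.094, -0.131, 0.378], [-0.161, 0.521, -0.838, -0.839], [-0.01, 0.848, 0.529, 0.716], [0.0, 0.0, 0.0, 1.0]]}
{'fx': 504.002, 'fy': 504.002, 'cx': 315.954, 'cy': 243.386, 'pose': [[-0.003, 0.985, -0.175, 0.279], [-1.0, -0.002, 0.007, 0.118], [0.007, 0.175, 0.985, 1.454], [0.0, 0.0, 0.0, 1.0]]}
0.1 [ 0.57349234  0.41348548  0.57421257 -0.41281499] [ 0.42315933  0.32930772 -0.16980609] 0.0188
```

View pics/side0.png

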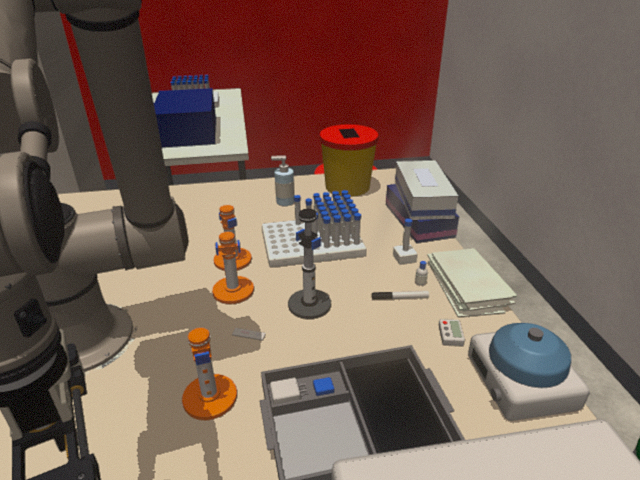

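View pics/top0.png

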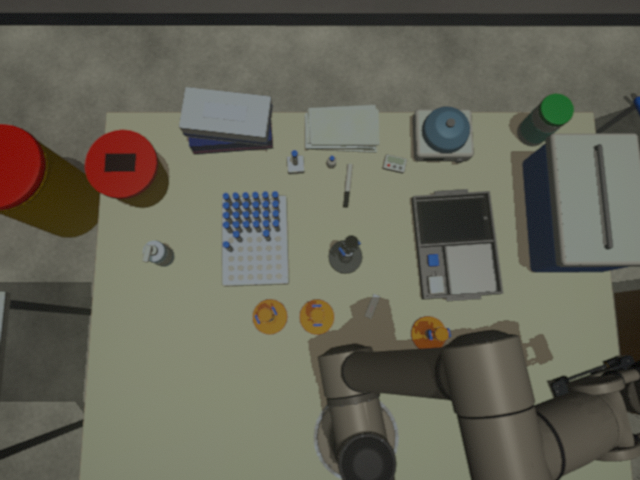

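The side view shows the dark stand at (309,255), three orange look-alikes to its left, and the tray at (350,420). In the top view the stand's foot is at (346,257) with the puck at (351,243), and the pale pocket is at (470,268). Next I'll measure with depth.

```bash
python3 - <<'E'
from h import *
for n in('side','top'):
    d=np.load(n+'0.npy'); P=cloud(n,d); np.save(n+'P.npy',P)
    im=np.load(n+'0_im.npy')
    a,b=((240,330),(190,320)) if n=='side' else ((220,280),(320,380))
    c=im[a[0]:a[1],b[0]+(80 if n=='side' else 0):b[1]+(40 if n=='side' else 0)] if 0 else (im[195:325,250:370] if n=='side' else im[215:285,310:390])
    cv2.imwrite(f'pics/{n}_st.png',cv2.resize(c[:,:,::-1],None,fx=600/c.shape[0] if n=='side' else 8,fy=600/c.shape[0] if n=='side' else 8,interpolation=cv2.INTER_CUBIC))
T=np.load('topP.npy'); S=np.load('sideP.npy')
for (u,v) in [(351,243),(351,240),(340,262),(346,266)]: print('top',u,v,T[v,u].round(4))
for (u,v) in [(308,214),(308,240),(310,265),(310,285),(305,300)]: print('side',u,v,S[v,u].round(4))
for z0,z1 in [(0.005,0.018),(0.05,0.1),(.11,.15),(.15,.2),(.2,.26),(.23,.27)]:
  for nm,P in(('T',T),('S',S)):
    m=(P[...,2]>z0)&(P[...,2]<z1)&(abs(P[...,0]-.5)<.12)&(abs(P[...,1]-.055)<.08)
    q=P[m]
    if len(q): print(nm,z0,z1,len(q),q.min(0).round(4),q.max(0).round(4),np.median(q,0).round(4))
# pocket floor
m=np.zeros((480,640),bool); m[240:298,440:502]=1
q=T[m&(T[...,2]>.0)&(T[...,2]<.012)]; print('floor',q.min(0),q.max(0),np.median(q,0))
E
```

```text
top 351 243 [0.494  0.0246 0.2491]
top 351 240 [0.5015 0.0244 0.2486]
top 340 262 [0.4808 0.0387 0.0107]
top 346 266 [0.4682 0.0219 0.0177]
side 308 214 [0.497  0.013  0.2446]
side 308 240 [0.4942 0.0013 0.1901]
side 310 265 [0.4986 0.0099 0.121 ]
side 310 285 [0.4979 0.0109 0.0664]
side 305 300 [0.4861 0.0135 0.0236]
T 0.005 0.018 959 [ 0.3801 -0.0248  0.005 ] [0.6185 0.1341 0.018 ] [0.4863 0.0437 0.0105]
S 0.005 0.018 799 [ 0.4479 -0.025   0.005 ] [0.5457 0.0713 0.0179] [0.4914 0.0099 0.0109]
T 0.05 0.1 20 [0.4826 0.014  0.0536] [0.4938 0.0383 0.095 ] [0.4855 0.0287 0.0706]
S 0.05 0.1 235 [0.4832 0.0059 0.0502] [0.5108 0.0235 0.1   ] [0.4955 0.0112 0.0755]
T 0.11 0.15 20 [0.4827 0.0118 0.1114] [0.5046 0.0385 0.1357] [0.4877 0.0253 0.1149]
S 0.11 0.15 173 [0.4824 0.0068 0.1101] [0.5115 0.031  0.1497] [0.4949 0.0142 0.1275]
T 0.15 0.2 97 [ 0.4727 -0.0029  0.1688] [0.5087 0.0533 0.1979] [0.4865 0.0376 0.1899]
S 0.15 0.2 404 [ 0.473  -0.0077  0.1501] [0.5205 0.0518 0.1997] [0.4951 0.0126 0.1837]
T 0.2 0.26 174 [0.4798 0.0095 0.2266] [0.5149 0.0416 0.2521] [0.4968 0.0265 0.2456]
S 0.2 0.26 286 [0.4792 0.0025 0.2001] [0.5144 0.0415 0.2467] [0.4964 0.0156 0.2389]
T 0.23 0.27 172 [0.4798 0.0095 0.2382] [0.5149 0.0416 0.2521] [0.4968 0.0256 0.2457]
S 0.23 0.27 212 [0.4792 0.0025 0.2302] [0.5142 0.0415 0.2467] [0.4956 0.013  0.243 ]
floor [ 3.79035388e-01 -4.35223869e-01  3.53843665e-05] [ 0.5461859  -0.24689576  0.01199938] [ 0.46250751 -0.33821962  0.00705307]
```

```bash
python3 - <<'E'
from h import *
im=np.load('top0_im.npy'); c=im[180:310,400:510]; cv2.imwrite('pics/tray0.png',cv2.resize(c[:,:,::-1],None,fx=4.5,fy=4.5,interpolation=cv2.INTER_CUBIC))
E
```

```text
(no output)
```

View pics/tray0.png

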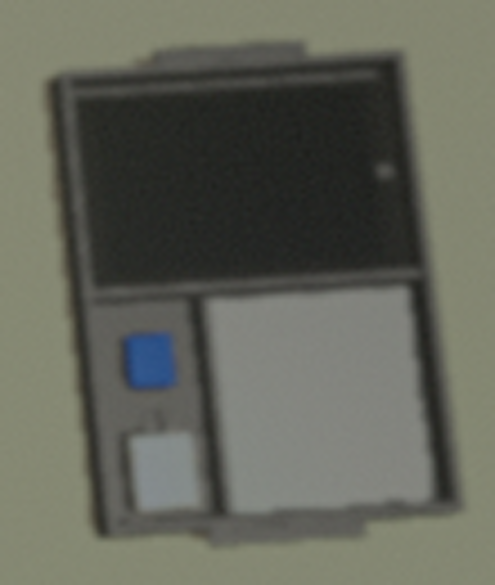

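View pics/side_st.png

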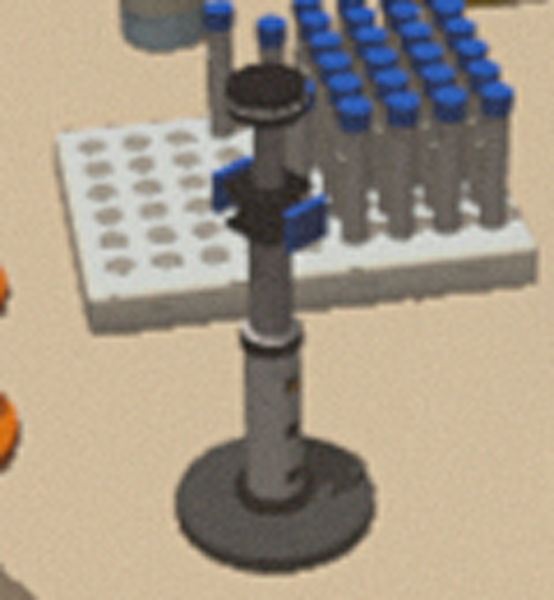

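View pics/top_st.png

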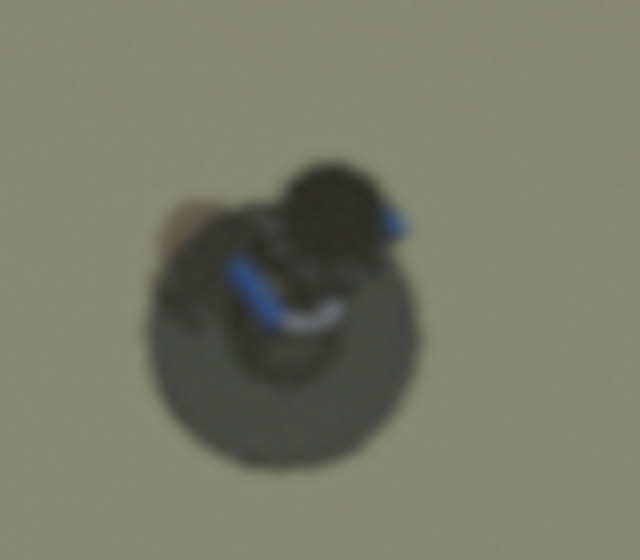

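```bash
python3 - <<'E'
from h import *
T=np.load('topP.npy'); S=np.load('sideP.npy'); it=np.load('top0_im.npy').astype(int); is_=np.load('side0_im.npy').astype(int)
def blue(im): return (im[...,2]>im[...,0]+30)
for nm,P,im in(('T',T,it),('S',S,is_)):
    m=blue(im)&(P[...,2]>.15)&(P[...,2]<.21)&(abs(P[...,0]-.497)<.05)&(abs(P[...,1]-.024)<.05)
    q=P[m]
    for s in(0,1):
        r=q[(q[:,1]>.024)==s]
        if len(r)>3:
            dd=np.cov(r[:,:2].T); w,v=np.linalg.eigh(dd)
            print(nm,s,len(r),r.mean(0).round(4),r.min(0).round(4),r.max(0).round(4),'edge ang',np.degrees(np.arctan2(v[1,1],v[0,1])).round(1), np.sqrt(w).round(4))
# puck top circle & foot circle
m=(T[...,2]>.24)&(abs(T[...,0]-.497)<.05)&(abs(T[...,1]-.024)<.05); q=T[m][:,:2].astype(np.float32); print('puck',cv2.minEnclosingCircle(q),np.median(T[m][:,2]), q.mean(0))
m=(S[...,2]>.24)&(abs(S[...,0]-.497)<.05)&(abs(S[...,1]-.024)<.05); q=S[m][:,:2].astype(np.float32); print('puckS',cv2.minEnclosingCircle(q),np.median(S[m][:,2]))
m=(T[...,2]>.006)&(T[...,2]<.018)&(np.hypot(T[...,0]-.497,T[...,1]-.024)<.058)&(it.sum(-1)<280); q=T[m][:,:2].astype(np.float32); print('foot',cv2.minEnclosingCircle(q),q.min(0),q.max(0))
# tray
m=(T[...,2]>.028)&(T[...,2]<.045)&(T[...,0]>.35)&(T[...,0]<.75)&(T[...,1]>-.46)&(T[...,1]<-.17); q=T[m][:,:2].astype(np.float32); print('tray',cv2.minAreaRect(q))
# pale floor
f=np.zeros((480,640),np.uint8); f[235:300,435:505]=1
m=(f>0)&(it.sum(-1)>330)&(abs(it[...,0]-it[...,2])<25)&(T[...,2]<.016)&(T[...,2]>-.002); 
n,l,st,_=cv2.connectedComponentsWithStats(m.astype(np.uint8)); k=1+st[1:,4].argmax(); q=T[l==k]; print('floor',st[k],cv2.minAreaRect(q[:,:2].astype(np.float32)),np.median(q[:,2]))
E
```

```text
T 0 4 [0.5054 0.001  0.1922] [ 5.040e-01 -4.000e-04  1.904e-01] [0.5069 0.0025 0.1949] edge ang 114.8 [0.0013 0.0017]
T 1 24 [0.4829 0.0441 0.1902] [0.4738 0.0373 0.1777] [0.4922 0.0511 0.1964] edge ang -145.7 [0.0026 0.0063]
S 0 44 [5.077e-01 2.000e-04 1.851e-01] [ 0.5013 -0.0077  0.1691] [0.5205 0.0128 0.1909] edge ang -137.2 [0.0035 0.0075]
S 1 34 [0.4794 0.039  0.1849] [0.4732 0.0329 0.1714] [0.4925 0.0518 0.1916] edge ang -142.7 [0.0019 0.0072]
puck ((0.49723222851753235, 0.02553083561360836), 0.01816817745566368) 0.24571034251199775 [0.496758   0.02524717]
puckS ((0.49663880467414856, 0.022342929616570473), 0.020130641758441925) 0.24376101356853686
foot ((0.4976730942726135, 0.024702247232198715), 0.04968862608075142) [ 0.44823802 -0.0228161 ] [0.54518753 0.0732842 ]
tray ((0.5299961566925049, -0.29472553730010986), (0.32172879576683044, 0.22931863367557526), 3.643751382827759)
floor [ 447  244   49   50 2046] ((0.46154698729515076, -0.33924511075019836), (0.13827458024024963, 0.13019569218158722), 3.7620327472686768) 0.007429548157979138
```

```bash
cat >> h.py <<'E'
from scipy.spatial.transform import Rotation as R
YAW=np.radians(35.); HP=0.0188
ST=np.array([.497,.0245]); PK=np.array([.460,-.339])
def down(yaw,s=1):
    z=s*np.array([-np.sin(yaw),np.cos(yaw),0]); x=np.array([0,0,-1.]); y=np.cross(z,x)
    q=R.from_matrix(np.stack([x,y,z],1)).as_quat(); return np.roll(q,1)
def st(msg=''):
    print(msg,'t%.2f'%robot.read_time(),'tcp',np.round(robot.read_tcp_pos(),4),'F',np.round(robot.read_force(),2),'w%.3f'%robot.read_gripper_width())
E
python3 - <<'E'
from h import *
print(robot.read_tool_rot(), robot.read_tcp_pos())
for s in(1,-1):
    q=down(YAW,s)
    for p in [(*ST,.36),(*ST,.219),(*ST,.34),(*PK,.34),(*PK,.24),(*PK,.11)]:
        j=robot.ik(p,q); print(s,p,None if j is None else np.round(j,2))
E
```

```text
[ 0.57349234  0.41348548  0.57421257 -0.41281499] [ 0.16648972 -0.49752619  0.22610564]
1 (np.float64(0.497), np.float64(0.0245), 0.36) [-0.1   0.22  1.33 -0.    1.59 -2.29]
1 (np.float64(0.497), np.float64(0.0245), 0.219) [-0.1   0.3   1.61 -0.    1.23 -2.29]
1 (np.float64(0.497), np.float64(0.0245), 0.34) [-0.1   0.23  1.37 -0.    1.54 -2.29]
1 (np.float64(0.46), np.float64(-0.339), 0.34) [-0.77  0.38  1.17 -0.    1.6  -2.95]
1 (np.float64(0.46), np.float64(-0.339), 0.24) [-0.77  0.42  1.37 -0.    1.35 -2.95]
1 (np.float64(0.46), np.float64(-0.339), 0.11) [-0.77  0.54  1.55 -0.    1.05 -2.95]
-1 (np.float64(0.497), np.float64(0.0245), 0.36) [-0.1   0.22  1.33 -0.    1.59  0.86]
-1 (np.float64(0.497), np.float64(0.0245), 0.219) [-0.1   0.3   1.61 -0.    1.23  0.86]
-1 (np.float64(0.497), np.float64(0.0245), 0.34) [-0.1   0.23  1.37 -0.    1.54  0.86]
-1 (np.float64(0.46), np.float64(-0.339), 0.34) [-0.77  0.38  1.17 -0.    1.6   0.19]
-1 (np.float64(0.46), np.float64(-0.339), 0.24) [-0.77  0.42  1.37 -0.    1.35  0.19]
-1 (np.float64(0.46), np.float64(-0.339), 0.11) [-0.77  0.54  1.55 -0.    1.05  0.19]
```

```bash
python3 - <<'E'
from h import *
q=down(YAW,-1); p=robot.read_tcp_pos()
robot.move_linear([p[0],p[1],.36],feed=.15); st('up')
robot.gripper_to(.75); 
robot.goto([*ST,.34],q); st('above')
snap('side','side1')
f=robot.move_linear([*ST,.222],feed=.1,f_stop=6); st(f)
snap('side','side2')
E
```

```text
up t1.14 tcp [ 0.1664 -0.4972  0.359 ] F [-0.63  0.71 -0.84] w0.994
above t3.96 tcp [0.4971 0.0237 0.34  ] F [-0.43 -0.34 -0.35] w0.746
False t5.34 tcp [0.4974 0.0245 0.2226] F [0.1  0.42 0.11] w0.751
```

View pics/side2.png

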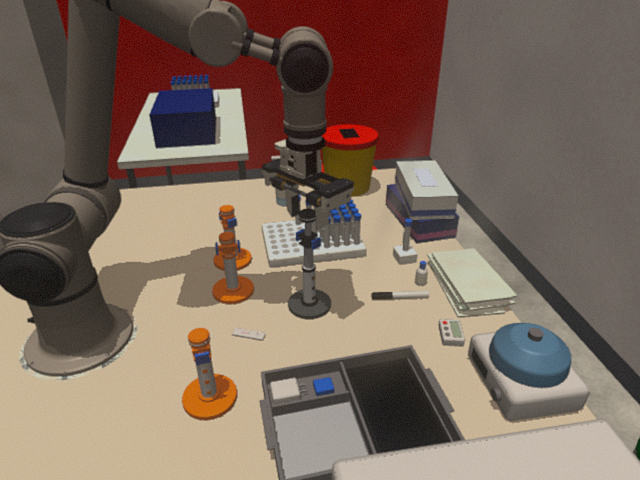

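```bash
python3 - <<'E'
import numpy as np,cv2
c=np.load('side2_im.npy')[150:330,230:390]; cv2.imwrite('pics/s2c.png',cv2.resize(c[:,:,::-1],None,fx=3.3,fy=3.3,interpolation=cv2.INTER_CUBIC))
E
```

```text
(no output)
```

View pics/s2c.png

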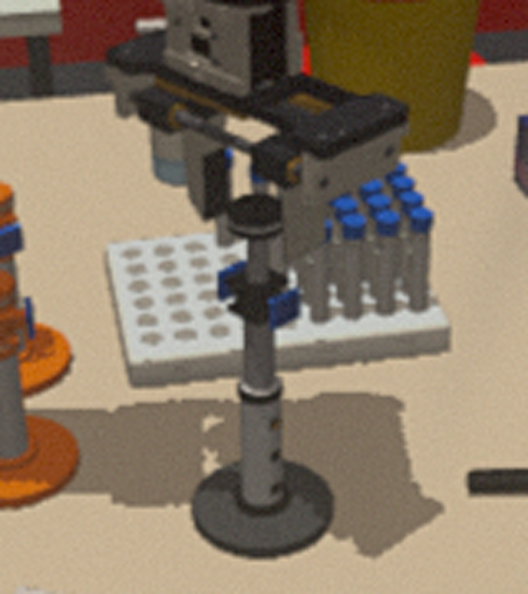

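The jaws straddle the puck, with pads at crop (210,180) and (310,190), and they line up with the paddle axis. Next is grip and a slow lift.

```bash
python3 - <<'E'
from h import *
robot.gripper_to(.2,effort=30); st('grip')
print('mm',robot.read_gripper_width()*92)
robot.move_linear([*ST,.232],feed=.03); st()
robot.move_linear([*ST,.262],feed=.05); st()
robot.pause(.2); st()
snap('side','side3')
c=np.load('side3_im.npy')[130:330,230:390]; cv2.imwrite('pics/s3c.png',cv2.resize(c[:,:,::-1],None,fx=3,fy=3,interpolation=cv2.INTER_CUBIC))
E
```

```text
grip t6.03 tcp [0.4972 0.0243 0.2221] F [ 0.5  -1.84  0.38] w0.379
mm 34.869108758754635
 t6.51 tcp [0.4973 0.0245 0.2326] F [ 0.48 -1.53 -0.12] w0.383
 t7.26 tcp [0.4968 0.0246 0.2618] F [ 0.38 -0.08 -5.39] w0.381
 t7.46 tcp [0.4967 0.0245 0.2616] F [ 0.35 -0.35 -5.85] w0.383
```

View pics/s3c.png

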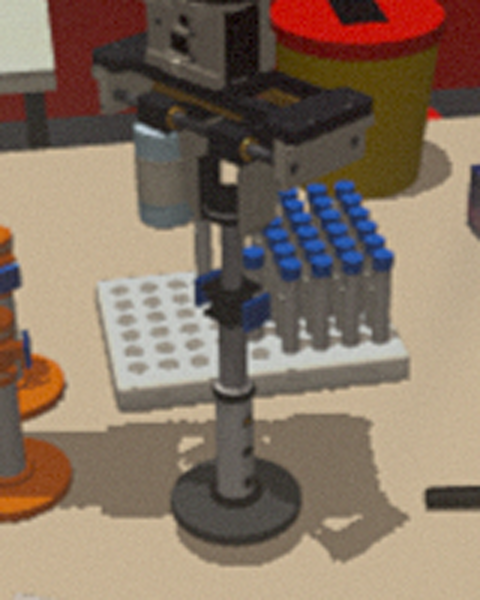

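```bash
python3 - <<'E'
from h import *
robot.move_linear([*ST,.33],feed=.1); st()
robot.move_linear([*PK,.33],feed=.12); st()
robot.move_linear([*PK,.27],feed=.08); st()
robot.pause(.3); st()
snap('side','side4');snap('top','top4')
E
```

```text
t8.34 tcp [0.4966 0.0245 0.3293] F [-0.6  -0.75 -6.29] w0.383
 t11.53 tcp [ 0.4601 -0.3387  0.3301] F [ 0.33  0.62 -5.91] w0.384
 t12.43 tcp [ 0.4603 -0.3393  0.2706] F [ 0.75  0.05 -5.56] w0.388
 t12.73 tcp [ 0.4601 -0.3391  0.2703] F [-1.1  -0.72 -6.17] w0.381
```

View pics/side4.png

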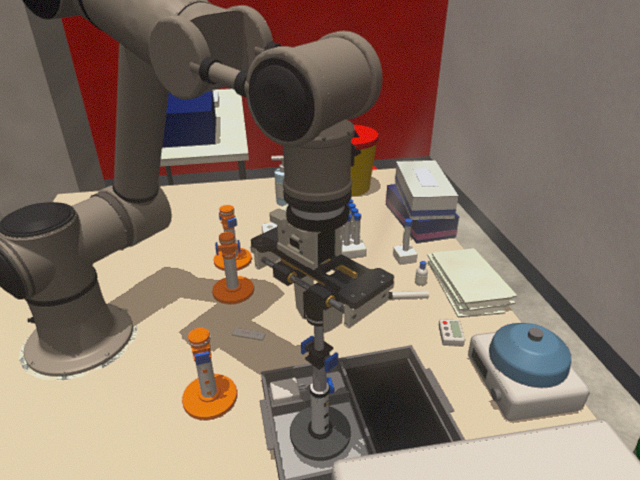

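View pics/top4.png

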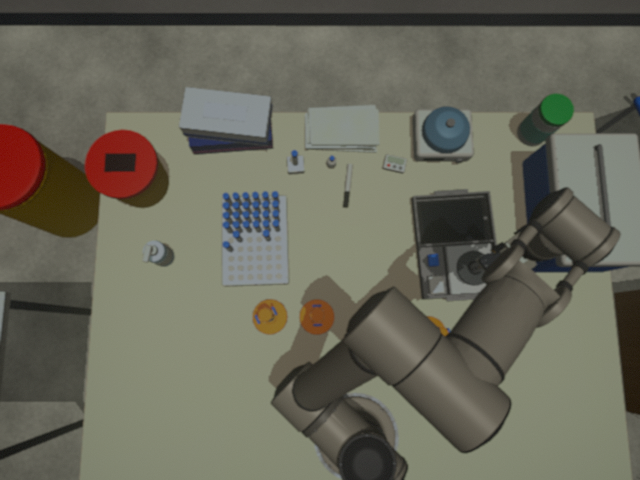

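The foot hangs inside the pocket, at side (320,435) and top (472,268). I'll lower it gently until it touches.

```bash
python3 - <<'E'
from h import *
robot.move_linear([*PK,.254],feed=.06); st()
f=robot.move_linear([*PK,.232],feed=.02,f_stop=3); st(f)
robot.pause(.2); st()
snap('side','side5')
c=np.load('side5_im.npy')[280:480,240:440]; cv2.imwrite('pics/s5c.png',cv2.resize(c[:,:,::-1],None,fx=3,fy=3,interpolation=cv2.INTER_CUBIC))
P=cloud('side',np.load('side5.npy')); m=(np.hypot(P[...,0]-.46,P[...,1]+.339)<.052)&(P[...,2]>-.01)&(P[...,2]<.035)&(np.load('side5_im.npy').sum(-1)<240)
q=P[m]; print(len(q),np.percentile(q,[2,50,98],axis=0).round(4))
E
```

```text
t13.25 tcp [ 0.4598 -0.3388  0.2533] F [-0.3  -0.12 -6.45] w0.383
True t13.82 tcp [ 0.4599 -0.3392  0.2451] F [ 1.13 -0.52  0.24] w0.383
 t14.03 tcp [ 0.4599 -0.3391  0.2449] F [ 0.77 -1.22  2.89] w0.385
810 [[ 0.4142 -0.3898  0.0107]
 [ 0.482  -0.3451  0.0174]
 [ 0.5057 -0.3037  0.0246]]
```

View pics/s5c.png

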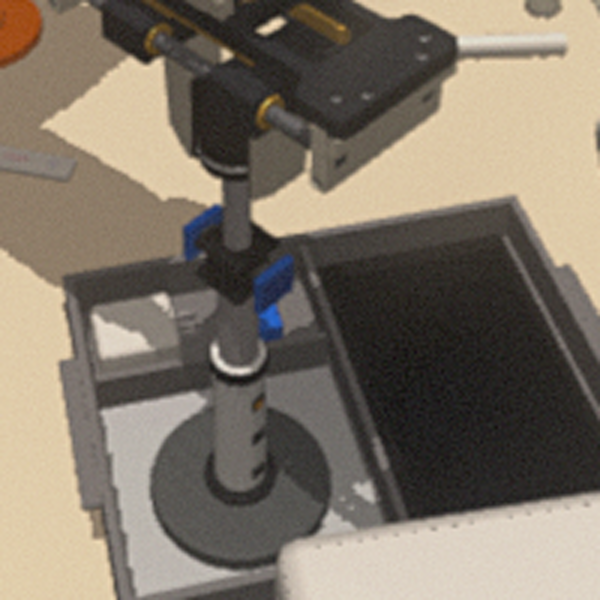

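It touched down at the predicted height (TCP 0.245) and the load has left the gripper. I'll release it.

```bash
python3 - <<'E'
from h import *
robot.gripper_to(.75); st('rel')
robot.pause(.35)
robot.move_linear([*PK,.31],feed=.12); st()
snap('side','side6')
d=np.load('side6.npy');P=cloud('side',d);im=np.load('side6_im.npy').astype(int)
near=np.hypot(P[...,0]-.46,P[...,1]+.339)<.04
m=near&(P[...,2]>.245)&(P[...,2]<.285)&(im.sum(-1)<200); q=P[m]; print('puck',len(q),np.percentile(q,[2,50,98],axis=0).round(4), cv2.minEnclosingCircle(q[:,:2].astype(np.float32)))
m=near&(im[...,2]>im[...,0]+30)&(P[...,2]>.16)&(P[...,2]<.22);q=P[m]
a=q[q[:,1]>-.339];b=q[q[:,1]<=-.339]; print(len(a),a.mean(0).round(4),len(b),b.mean(0).round(4)); v=a.mean(0)-b.mean(0); print('yaw',np.degrees(np.arctan2(-v[0],v[1])))
c=im[230:480,220:440].astype(np.uint8); cv2.imwrite('pics/s6c.png',cv2.resize(c[:,:,::-1],None,fx=2.4,fy=2.4,interpolation=cv2.INTER_CUBIC))
E
```

```text
rel t14.82 tcp [ 0.4593 -0.3384  0.2439] F [-0.01 -0.73 -0.5 ] w0.751
 t15.87 tcp [ 0.4598 -0.3388  0.3092] F [-0.1   0.44 -0.46] w0.748
puck 422 [[ 0.4436 -0.3591  0.253 ]
 [ 0.4586 -0.3469  0.2661]
 [ 0.4737 -0.3274  0.268 ]] ((0.45984894037246704, -0.3430858850479126), 0.01864052750170231)
83 [ 0.4428 -0.3242  0.1908] 142 [ 0.4714 -0.3637  0.1886]
yaw 35.90772260673038
```

View pics/s6c.png

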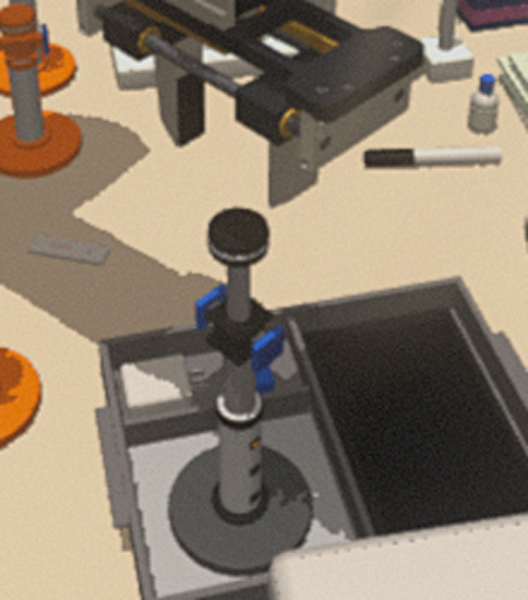

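The stand is upright and released, with the puck top at z≈0.267. Next I'll push the puck down with closed fingers; home is expected at about 0.219.

```bash
python3 - <<'E'
from h import *
robot.gripper_to(0.0); st('shut')
robot.move_linear([*PK,.275],feed=.1); st()
f=robot.move_linear([*PK,.212],feed=.035,f_stop=12); st(f)
robot.pause(.2); st()
snap('side','side7')
c=np.load('side7_im.npy')[230:480,220:440].astype(np.uint8); cv2.imwrite('pics/s7c.png',cv2.resize(c[:,:,::-1],None,fx=2.4,fy=2.4,interpolation=cv2.INTER_CUBIC))
E
```

```text
shut t17.07 tcp [ 0.46  -0.339  0.31 ] F [-0.77  0.63  0.91] w0.004
 t17.57 tcp [ 0.4601 -0.3391  0.2752] F [ 0.67 -0.49  0.22] w0.005
True t19.05 tcp [ 0.4602 -0.3391  0.2175] F [-0.34  0.59  5.7 ] w-0.000
 t19.25 tcp [ 0.4602 -0.3391  0.2175] F [-0.19  0.49  4.93] w0.004
```

View pics/s7c.png

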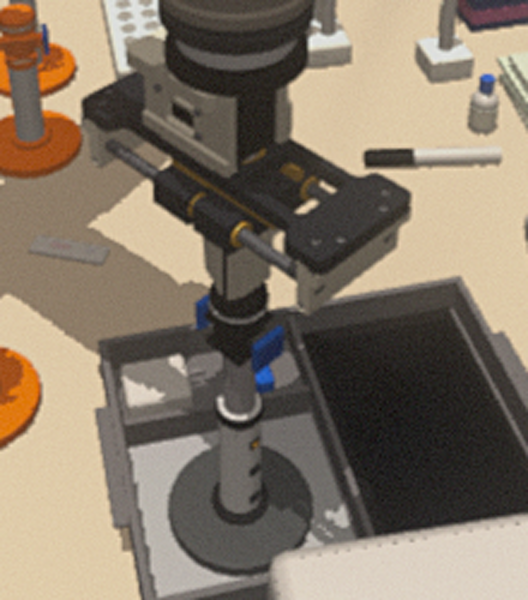

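The thin tube is home: the push stopped at 0.2175, and the collar is still at its full height. Next is the squeeze.

```bash
python3 - <<'E'
from h import *
robot.move_linear([*PK,.262],feed=.1); st()
robot.gripper_to(1.0); st('open')
f=robot.move_linear([*PK,.167],feed=.1,f_stop=5); st(f)
snap('side','side8')
d=np.load('side8.npy');P=cloud('side',d);im=np.load('side8_im.npy').astype(int)
near=np.hypot(P[...,0]-.46,P[...,1]+.339)<.04
m=near&(P[...,2]>.20)&(P[...,2]<.235)&(im.sum(-1)<200); q=P[m]; print('puck',len(q),np.percentile(q,[2,50,98],axis=0).round(4))
m=near&(im[...,2]>im[...,0]+30)&(P[...,2]>.16)&(P[...,2]<.22);q=P[m]; print('blue',np.percentile(q,[2,50,98],axis=0).round(4))
c=im[230:480,220:440].astype(np.uint8); cv2.imwrite('pics/s8c.png',cv2.resize(c[:,:,::-1],None,fx=2.4,fy=2.4,interpolation=cv2.INTER_CUBIC))
E
```

```text
t19.90 tcp [ 0.4597 -0.3388  0.2612] F [ 0.57  0.13 -0.07] w0.003
open t21.36 tcp [ 0.46  -0.339  0.262] F [0.31 0.51 0.8 ] w0.999
False t22.46 tcp [ 0.4603 -0.3393  0.1677] F [-0.14  0.24 -0.37] w1.000
puck 266 [[ 0.4427 -0.359   0.2016]
 [ 0.4574 -0.3482  0.2161]
 [ 0.4733 -0.3267  0.2184]]
blue [[ 0.4355 -0.3699  0.1747]
 [ 0.4644 -0.3653  0.1866]
 [ 0.474  -0.3226  0.1955]]
```

View pics/s8c.png

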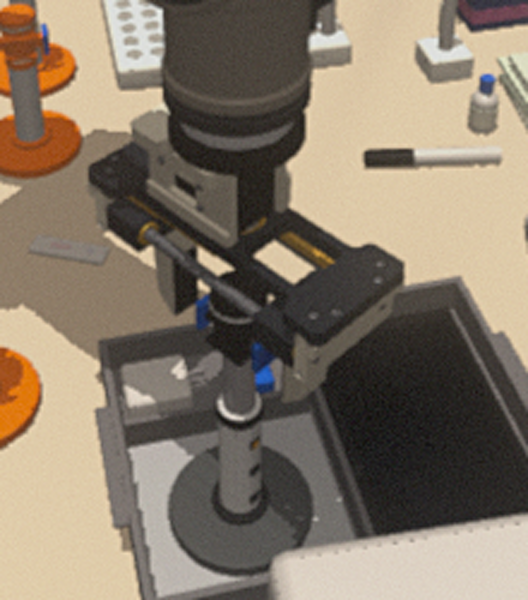

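The pads straddle both paddles at the collar height (blue mid z≈0.186, grasp point 0.1865).

```bash
python3 - <<'E'
from h import *
robot.gripper_to(.65,effort=20); st('near')
robot.gripper_to(.3,effort=22); st('sq'); print('mm',92*robot.read_gripper_width())
robot.pause(.2)
f=robot.move_linear([*PK,.145],feed=.04,f_stop=12); st(f); print('mm',92*robot.read_gripper_width())
snap('side','side9')
c=np.load('side9_im.npy')[230:480,220:440].astype(np.uint8); cv2.imwrite('pics/s9c.png',cv2.resize(c[:,:,::-1],None,fx=2.4,fy=2.4,interpolation=cv2.INTER_CUBIC))
E
```

```text
near t23.23 tcp [ 0.46  -0.339  0.167] F [ 0.75 -0.9  -0.08] w0.650
sq t23.65 tcp [ 0.4603 -0.3394  0.1671] F [ 2.75 -2.54 -1.49] w0.463
mm 42.60358022779654
False t24.55 tcp [ 0.4593 -0.3382  0.1441] F [ 1.34 -2.12 -2.14] w0.462
mm 42.5092391206475
```

View pics/s9c.png

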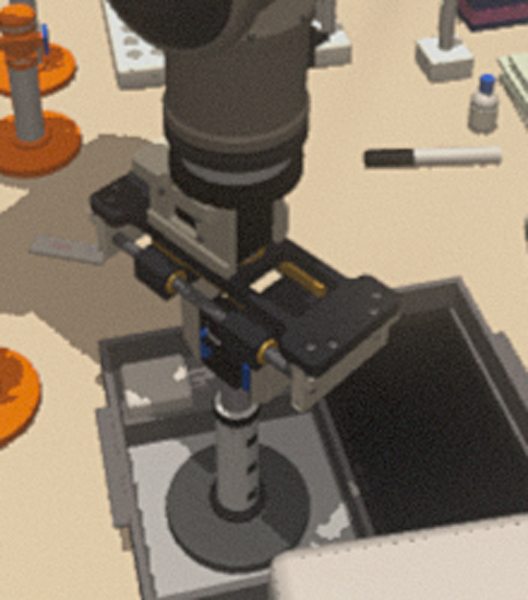

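Both paddles are fully in (42.6 mm over the faces), and the collar is sliding down with the hand. I'll continue to the stop.

```bash
python3 - <<'E'
from h import *
f=robot.move_linear([*PK,.104],feed=.03,f_stop=10); st(f); print('mm',92*robot.read_gripper_width())
robot.pause(.2); st()
snap('side','side10')
c=np.load('side10_im.npy')[230:480,220:440].astype(np.uint8); cv2.imwrite('pics/s10c.png',cv2.resize(c[:,:,::-1],None,fx=2.4,fy=2.4,interpolation=cv2.INTER_CUBIC))
E
```

```text
True t25.57 tcp [ 0.4594 -0.3383  0.1136] F [-0.48  1.13  5.82] w0.462
mm 42.47928343911506
 t25.77 tcp [ 0.4594 -0.3383  0.1136] F [-1.25  0.63  6.11] w0.463
```

View pics/s10c.png

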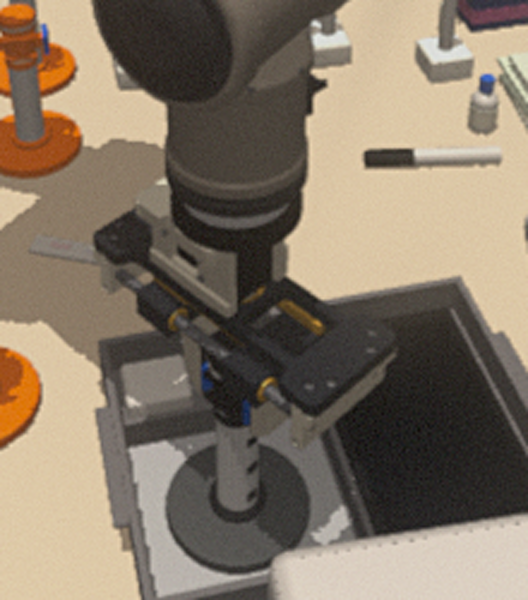

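The slide stopped with contact at 0.1136, where home was expected. I'll release, retreat and check.

```bash
python3 - <<'E'
from h import *
robot.gripper_to(1.0); st('open')
f=robot.move_linear([*PK,.26],feed=.12,f_stop=5); st(f)
robot.pause(.2)
snap('side','side11')
d=np.load('side11.npy');P=cloud('side',d);im=np.load('side11_im.npy').astype(int)
near=np.hypot(P[...,0]-.46,P[...,1]+.339)<.045
m=near&(P[...,2]>.14)&(P[...,2]<.185)&(im.sum(-1)<200); q=P[m]; print('puck',len(q),np.percentile(q,[2,50,98],axis=0).round(4))
m=near&(im[...,2]>im[...,0]+30)&(P[...,2]>.10)&(P[...,2]<.16);q=P[m]; print('blue',np.percentile(q,[2,50,98],axis=0).round(4))
a=q[q[:,1]>-.339];b=q[q[:,1]<=-.339]; print(len(a),a.mean(0).round(4),len(b),b.mean(0).round(4)); 
c=im[230:480,220:440].astype(np.uint8); cv2.imwrite('pics/s11c.png',cv2.resize(c[:,:,::-1],None,fx=2.4,fy=2.4,interpolation=cv2.INTER_CUBIC))
E
```

```text
open t26.76 tcp [ 0.4586 -0.3374  0.1128] F [-0.17 -1.02  0.09] w1.003
False t28.13 tcp [ 0.4597 -0.3388  0.2592] F [ 0.19 -0.48  0.88] w1.003
puck 502 [[ 0.4409 -0.3574  0.1404]
 [ 0.4571 -0.3451  0.1625]
 [ 0.4757 -0.324   0.1649]]
blue [[ 0.4346 -0.3675  0.1236]
 [ 0.4682 -0.3587  0.137 ]
 [ 0.4806 -0.321   0.1451]]
44 [ 0.4372 -0.325   0.1357] 148 [ 0.471 -0.36   0.136]
```

View pics/s11c.png

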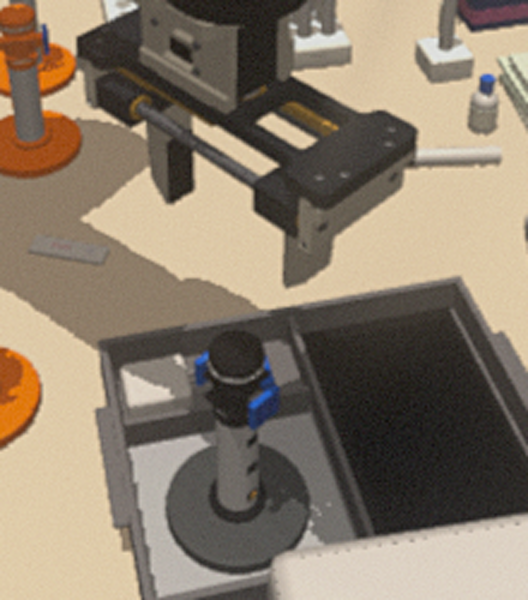

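The puck top is at 0.1625 against 0.164 expected. The pin shows in the lowest hole, and the paddle span is back to its rest value. I'll confirm with a light push on the puck.

```bash
python3 - <<'E'
from h import *
robot.gripper_to(0.0)
robot.move_linear([*PK,.175],feed=.1)
f=robot.move_linear([*PK,.155],feed=.03,f_stop=8); st(f)
robot.move_linear([*PK,.30],feed=.12); st()
snap('side','side12');snap('top','top12')
d=np.load('side12.npy');P=cloud('side',d);im=np.load('side12_im.npy').astype(int)
near=np.hypot(P[...,0]-.46,P[...,1]+.339)<.045
m=near&(P[...,2]>.14)&(P[...,2]<.185)&(im.sum(-1)<200); q=P[m]; print('puck',np.percentile(q,[2,50,98],axis=0).round(4))
m=near&(im[...,2]>im[...,0]+30)&(P[...,2]>.10)&(P[...,2]<.16);q=P[m]
a=q[q[:,1]>-.339];b=q[q[:,1]<=-.339]; print(a.mean(0).round(4),b.mean(0).round(4))
E
```

```text
True t31.28 tcp [ 0.4603 -0.3392  0.1642] F [-0.13  0.39  6.84] w0.003
 t32.58 tcp [ 0.4598 -0.3388  0.2991] F [ 0.51 -0.55  0.21] w0.004
puck [[ 0.4408 -0.3577  0.1408]
 [ 0.4571 -0.3456  0.1626]
 [ 0.4748 -0.3242  0.1649]]
[ 0.4371 -0.3249  0.1355] [ 0.471  -0.36    0.1364]
```

View pics/side12.png

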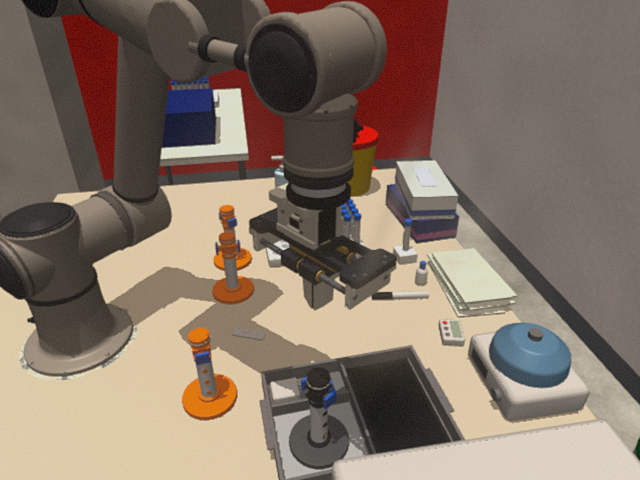

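The push met a firm stop at 0.1642, against 0.164 predicted. The stand is upright in the pocket at (320,440), and the marker, cassette, buffer bottle and timer are where they started.

```bash
python3 -c "
from h import *
st(); print(robot.hand_in())"
```

```text
t32.67 tcp [ 0.4598 -0.3388  0.2992] F [0.12 0.22 0.43] w0.005
the job is handed in; nothing more can be done
None
```

The stand is packed in the tray pocket with both tubes home, and I handed the job in at 32.7 s; no verdict is given on hand-in.

I lifted the stand by its puck, set it down in the pocket and let go while it was still drawn out. There I pushed the thin tube home, squeezed both paddles (about 42.5 mm over the faces, so fully in), slid the wide tube down to its stop and released.

**Final checks:**
- **Tubes:** a light push on the puck met a firm stop at z = 0.164 m, exactly the height expected with both tubes home. The camera read the puck top about 1.5 mm lower, the same bias it showed in an earlier reading.
- **Latch:** the distance between the paddles was back to its rest value, 48.7 mm against 48.8 mm before squeezing, and the pin shows in the barrel's lowest hole.
- **Position:** the stand is upright in the pocket; my estimate from the camera and the release position puts it within a few millimetres of the centre.
- **Surroundings:** the gripper is clear of everything. The marker, cassette, buffer bottle and timer look unmoved in the last side view. The arm partly hid the sanitizer there, and I did not check the tube holder by measurement.

No check failed.

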